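# Sort the fired ornaments into their trays by shape

### The arm

A 6-joint arm with a two-finger parallel gripper is mounted at the origin on the work surface. World frame = base frame: x ahead of the robot, y to its left, z up, the work surface at z = 0. Lengths are in m, angles in rad, forces in N, time in s.
With the tool pointing down it reaches from about 0.425 to 0.95 m from the base axis. Payload 14.7 kg.
Tool frame: the origin (TCP) lies at the very end of the fingers, on their centre line; the grasp point (between the pads) lies 19 mm behind it; z points along the fingers, y is the line along which they close (so a half turn about z gives the same grasp; the last joint's range is limited). The gripper opens to 85 mm and grips with 20 to 120 N. Pads are 22 mm wide; open, the fingers measure 114 mm over their backs; the gripper's body (76 mm by 85 mm) begins 54 mm behind the grasp point. The pads swing forward as they close: fully open they stand 13 mm farther back than shut.
Start: joints at [-1.243, 0.48, 1.596, -0, 1.065, -0.047], TCP at [0.238, -0.605, 0.231] pointing down, gripper open.
Joint ranges: [-2.75, 2.75], [-0.82, 2.05], [0.23, 2.67], [-1.56, 4.7], [0.09, 2.69], [-2.92, 2.92]. Speed limits (rad/s): [1.89, 1.89, 2.39, 3.01, 3.01, 3.01].

### API

Orientations are given as a 3x3 rotation matrix whose columns are the frame's x, y, z axes.
In Python, from bench import ctrl, eyes gives the robot as it stands. The module is installed in compiled form; this text tells all that it offers.
- The arm moves only by the shell command python3 -m inch 'ROWS'. ROWS is JSON, a list of rows, each an object with "rotation": the turn, a rotation vector about the world's x, y, z in rad, a list of three; "travel": the shift along the world's x, y, z in m, a list of three; "hand": the closure, from 0 (fully open) to 1 (shut). In form: [{"rotation": [wx, wy, wz], "travel": [x, y, z], "hand": hand}, ...]. A call has exactly 5 rows; each row shifts and turns the commanded pose from where the row before left it; what a row does not reach is not made up. A row lasts 1/12 s, in which the tool goes at most 41.7 mm and 7.16 degrees, less where a joint would pass 70% of its speed; a pose out of reach is approached as far as the arm can. A call with a gripper value outside its range is refused whole. The fingers move at their own pace and stop on an object; the grip force is fixed at half the most. Time passes only in rows, so rows that do not move let the fingers close, or fill a call up. It gives the time, the measured TCP pose, the force, the opening and the grip force at its end, in the units of the state.
- ctrl.get_obs(): the state, without advancing time (a new reading comes with each control period).
- eyes.snapshot(name): name is "scene" or "top" or "wrist"; returns the picture (400x640x3 uint8, red, green, blue); there is no depth.
- eyes.camera_model(name): a dict with "camera_matrix" (3x3 intrinsics, pixels), "R" (3x3) and "t" (3): a world point X has camera coordinates R X + t. Camera axes: x right, y down, z forward; pixel columns grow to the right and rows downward; lengths in m; the calibration is good to about 2 mm. A picture is of the moment at which its call begins: read the wrist's pose just before it. camera_model takes no time and is no camera call; for the wrist camera it gives the pose at the moment of the call.
- ctrl.hand_in(): hands the job in; it is judged then, once.
The state is a dict: "time_s": time; "joint_pos": joint angles; "dq": joint speeds; "joint_efforts": joint torques, N m; "position": TCP position; "tool_rot": TCP orientation; "contact_force": force on the tool from outside, world axes, zero at the start; "ft_torque": the same for the moment, N m; "width": opening from 0.0 (shut) to 1.0 (fully open); "grip_force": force on a finger pad.
Only numpy, scipy, OpenCV 4.12 (cv2) and the standard library are available. Lean on these libraries where they do the work, as an engineer would, in place of code of your own. Each camera call takes 0.05 s, during which the arm holds its last target. There are 200 camera calls.

### The job

Sort the five glazed clay ornaments from the pink board into the grey trays by shape, whatever their colour: each tray's label plate bears a white cut-out of what belongs in it (angel, fish or house). Set each one down gently, without dropping it, so that it ends flat on the tray floor, not lying on the rim or on another ornament. Leave the jar and the craft knife undisturbed.

Things in the scene. Friction and masses are not known exactly. Their poses are not given: they have to be found in the camera images.
- angel_white: Flat clay angel, glazed white, 14 mm thick, 63 mm long, 71 mm over the wings, 50 g. Origin: middle of its underside; x points to the round head (tip at +32), z up. The skirt, x=-31 to 0, is 27 (waist) to 34 mm (hem) wide in y; the wings lie at x=0 to +24. Pinch across the skirt at x=-16 (30 mm wide), closing along y. Starts flat, any yaw, on the pink board (top 8 mm above table).
- angel_blue: Flat clay angel, glazed dark blue, 14 mm thick, 63 mm long, 71 mm over the wings, 50 g. Origin: middle of its underside; x points to the round head (tip at +32), z up. The skirt, x=-31 to 0, is 27 (waist) to 34 mm (hem) wide in y; the wings lie at x=0 to +24. Pinch across the skirt at x=-16 (30 mm wide), closing along y. Starts flat, any yaw, on the pink board (top 8 mm above table).
- fish_white: Flat clay fish, glazed white, 14 mm thick, 74 mm long, 50 g. Origin: near the middle of its underside; x points to the nose (x=+33; V tail ends at -41, 43 mm wide), z up. The sides are parallel, 30 mm apart, from x=-10 to +18. Pinch across the body at x=+4, closing along y. Starts flat, any yaw, on the pink board (top 8 mm above table).
- fish_blue: Flat clay fish, glazed dark blue, 14 mm thick, 74 mm long, 50 g. Origin: near the middle of its underside; x points to the nose (x=+33; V tail ends at -41, 43 mm wide), z up. The sides are parallel, 30 mm apart, from x=-10 to +18. Pinch across the body at x=+4, closing along y. Starts flat, any yaw, on the pink board (top 8 mm above table).
- house_green: Flat clay house, glazed green, dark door and windows, 14 mm thick, 61 mm long, 50 g. Origin: near the middle of its underside; x points to the gable (apex x=+32; base x=-29), z up. The walls are parallel, 36 mm apart, from x=-29 to +4; eaves 45 mm wide. Pinch across the walls at x=-12, closing along y. Starts flat, any yaw, on the pink board (top 8 mm above table).
- tray_angels: Fixed grey tray, inside 100 (x) x 170 mm (y), walls 5 mm thick, rim 14 mm and inner floor 5 mm above the table. Origin: centre of its underside. On its +x side is a dark label plate (64 x 90, 10 mm high, centre at x=+87) with a white cut-out of an angel. Two ornaments fit side by side, lying along x, at y=+43 and y=-43.
- tray_fish: Fixed grey tray, inside 100 (x) x 170 mm (y), walls 5 mm thick, rim 14 mm and inner floor 5 mm above the table. Origin: centre of its underside. On its +x side is a dark label plate (64 x 90, 10 mm high, centre at x=+87) with a white cut-out of a fish. Two ornaments fit side by side, lying along x, at y=+43 and y=-43.
- tray_houses: Fixed grey tray, inside 100 (x) x 170 mm (y), walls 5 mm thick, rim 14 mm and inner floor 5 mm above the table. Origin: centre of its underside. On its +x side is a dark label plate (64 x 90, 10 mm high, centre at x=+87) with a white cut-out of a house. Two ornaments fit side by side, lying along x, at y=+43 and y=-43.
- clay_jar: Closed round jar of pale slip with a yellow lid, 76 mm across, 95 mm high, 450 g, standing to the right (-y) of the pink board. Origin: centre of its underside. Leave it alone.
- craft_knife: Craft knife with a red handle (100 x 15 x 12 mm) and a short steel blade, lying to the left (+y) of the pink board; x points to the blade. Origin: on the underside, near the middle. Leave it alone.
Not all that is in view belongs to the job. Leave any orange or red look-alike of the angel_white alone.

How it is judged:
By the outcome, as a careful person would: the job done as asked, in the order asked, and still so for the second after the job is handed in, with the robot touching nothing.
It also fails if it takes over 112 s, if anything falls off the work surface, if the arm or the gripper's body presses on something with over 40 N, if the wrist force passes 120 N, or if a joint passes its speed limit or range.

## Working session

There is one attempt and no reset: what is moved stays moved. The work goes in short steps, Python scripts to look and compute and a shell command to move; the robot and the scene stay as the last step left them, time stands still between calls to the robot, and variables do not carry over. Pictures are saved under pics/ and viewed, at most 14 in all, crops included, and the job is handed in when it is done.

```bash
mkdir -p pics; python3 - <<'E'
from bench import ctrl, eyes
import cv2
for n in("top","scene"):
    im=eyes.snapshot(n); cv2.imwrite(f"pics/{n}0.png",im[:,:,::-1])
    m=eyes.camera_model(n); print(n,m)
o=ctrl.get_obs(); print(o)
E
```

```text
top {'camera_matrix': array([[476.2062904 ,   0.        , 322.22533143],
       [  0.        , 476.2062904 , 195.11437697],
       [  0.        ,   0.        ,   1.        ]]), 'R': array([[ 0.02253581, -0.99974436,  0.00183035],
       [-0.98886229, -0.02255985, -0.14711364],
       [ 0.14711733,  0.00150537, -0.9891179 ]]), 't': array([-0.00824488,  0.5342872 ,  1.26562616])}
scene {'camera_matrix': array([[437.80618549,   0.        , 321.77082939],
       [  0.        , 437.80618549, 203.11568577],
       [  0.        ,   0.        ,   1.        ]]), 'R': array([[-0.28314045,  0.95893362, -0.01666713],
       [ 0.70359687,  0.19587583, -0.68306962],
       [-0.65175374, -0.20513158, -0.73016307]]), 't': array([ 0.13219238, -0.34846677,  1.59447312])}
{'time_s': 0.1, 'joint_pos': array([-1.24260095e+00,  4.80737510e-01,  1.59679351e+00, -5.56287616e-07,
        1.06513531e+00, -4.65916474e-02]), 'dq': array([ 0.00101427, -0.00213019, -0.00041571,  0.00057401,  0.00080366,
        0.00056037]), 'joint_efforts': array([-4.90102211e-04, -9.52258086e+01, -4.31042898e+01, -1.39797894e-04,
        5.28593286e-03, -2.86337354e-05]), 'position': array([ 0.23785356, -0.60452105,  0.23076356]), 'tool_rot': array([[ 9.30585519e-01,  3.66074408e-01, -3.46545256e-04],
       [ 3.66074568e-01, -9.30584965e-01,  1.01621506e-03],
       [ 4.95205195e-05, -1.07253642e-03, -9.99999424e-01]]), 'contact_force': array([ 0.97379115, -0.91814604,  0.3846602 ]), 'ft_torque': array([-9.31044982e-05,  1.77495374e-02, -4.68461665e-02]), 'grip_force': 0.0, 'width': 1.0042968407823374}
```

View pics/top0.png

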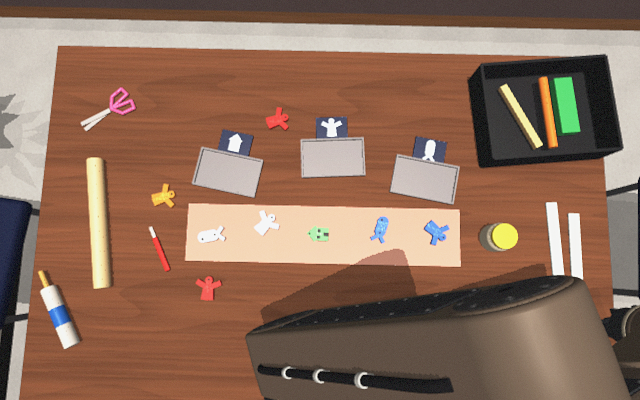

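View pics/scene0.png

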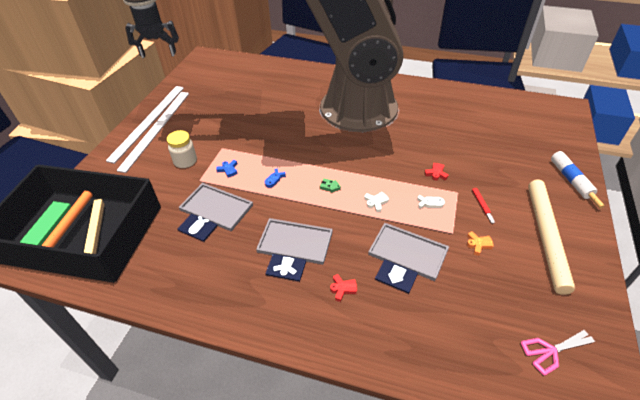

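The top view shows, left to right on the pink board: fish_white (211,236), angel_white (265,222), house_green (319,234), fish_blue (381,229) and angel_blue (437,232). The trays are houses (228,172), angels (333,157) and fish (425,178). Next I'll measure them.

```bash
cat > h.py <<'E'
import numpy as np, cv2
from bench import ctrl, eyes
def ray(m,px,z):
    "pixels Nx2 -> world xy at height z"
    px=np.atleast_2d(np.float64(px)); K,R,t=m["camera_matrix"],m["R"],m["t"]
    d=np.c_[px,np.ones(len(px))]@np.linalg.inv(K).T@R; c=-R.T@t
    return c+d*((z-c[2])/d[:,2])[:,None]
def rect(m,im,x0,x1,y0,y1,z,s):
    "rectified plan view; rows: x decreasing, cols: y decreasing; s px per m"
    w,h=int((y1-y0)*s),int((x1-x0)*s)
    u,v=np.meshgrid(np.arange(w),np.arange(h))
    X=np.stack([x1-v/s,y1-u/s,np.full(u.shape,z)],-1)@m["R"].T+m["t"]
    p=X@m["camera_matrix"].T; p=(p[...,:2]/p[...,2:]).astype(np.float32)
    return cv2.remap(im,p[...,0],p[...,1],cv2.INTER_CUBIC)
E
python3 - <<'E'
from h import *
m=eyes.camera_model("top"); im=cv2.imread("pics/top0.png")
r=rect(m,im,.44,.85,-.36,.44,.02,1000); cv2.imwrite("pics/plan0.png",r)
print(r.shape)
px={"fw":(211,236),"aw":(265,222),"hg":(319,234),"fb":(381,229),"ab":(437,232)}
for k,p in px.items(): print(k,ray(m,p,.022)[0].round(3))
for k,p in {"th":(228,172),"ta":(333,157),"tf":(425,178)}.items(): print(k,ray(m,p,.012)[0].round(3))
for k,p in {"jar":(503,236),"knife":(160,249)}.items(): print(k,ray(m,p,.05)[0].round(3))
E
```

```text
(410, 800, 3)
fw [0.417 0.306 0.022]
aw [0.459 0.16  0.022]
hg [0.429 0.01  0.022]
fb [ 0.446 -0.16   0.022]
ab [ 0.442 -0.314  0.022]
th [0.598 0.271 0.012]
ta [ 0.648 -0.024  0.012]
tf [ 0.594 -0.284  0.012]
jar [ 0.433 -0.484  0.05 ]
knife [0.377 0.434 0.05 ]
```

View pics/plan0.png

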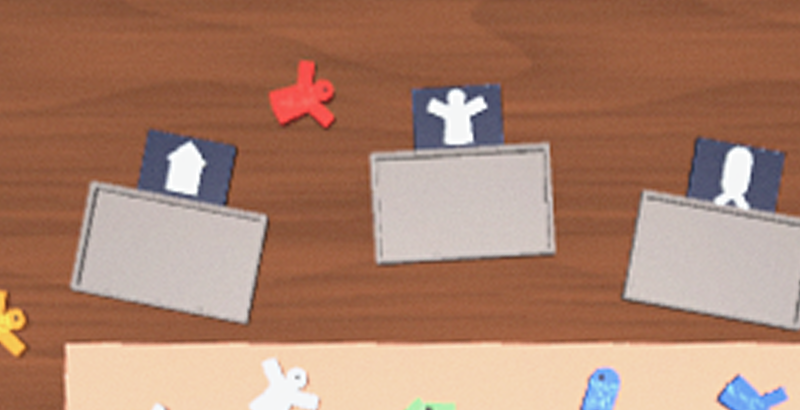

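```bash
python3 - <<'E'
from h import *
m=eyes.camera_model("top"); im=cv2.imread("pics/top0.png")
r=rect(m,im,.37,.52,-.38,.36,.022,2000)
rows=[cv2.resize(r[:, i*740:(i+1)*740],(740,300)) for i in range(2)]
cv2.imwrite("pics/plan1.png",np.vstack(rows))
E
```

```text
(no output)
```

View pics/plan1.png

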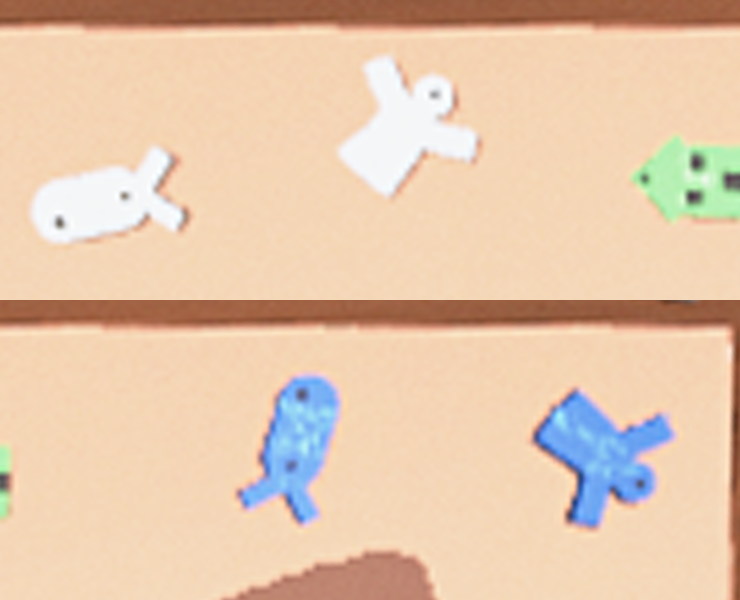

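The zoomed plan shows fish_white with its nose left, angel_white with its head up-right, the house gable at +y, fish_blue with its nose at +x, and angel_blue with its head at −x/−y. I'll fit templates to these.

```bash
cat > fit.py <<'E'
from h import *
from scipy.optimize import minimize
S=4
def tmpl(k):
    g=np.zeros((400,400),np.uint8); P=lambda a:np.int32(np.round((np.array(a)*S)+200))
    if k=="angel":
        cv2.fillPoly(g,[P([(-31,-17),(-31,17),(0,13.5),(12,10),(12,-10),(0,-13.5)])],255)
        cv2.circle(g,tuple(P((22.5,0))),int(9.5*S),255,-1)
        for s in(1,-1): cv2.fillPoly(g,[P([(0,s*8),(11,s*6),(24,s*31),(15,s*35.5)])],255)
    if k=="fish":
        cv2.fillPoly(g,[P([(-10,-15),(18,-15),(18,15),(-10,15),(-20,9),(-22,0),(-20,-9)])],255)
        cv2.circle(g,tuple(P((18,0))),15*S,255,-1)
        for s in(1,-1): cv2.fillPoly(g,[P([(-14,s*2),(-18,s*10),(-37,s*21.5),(-41,s*14),(-22,0)])],255)
    if k=="house": cv2.fillPoly(g,[P([(-29,-18),(4,-18),(4,-22.5),(32,0),(4,22.5),(4,18),(-29,18)])],255)
    return g
def fit(mask,k,x1,y1,s,guess):
    "mask: plan image, 255 inside. returns x,y,yaw,score"
    T=tmpl(k); mk=cv2.GaussianBlur(mask,(0,0),1.5).astype(np.float32)
    def cost(p):
        x,y,a=p[0]/100,p[1]/100,p[2]; c,n=np.cos(a),np.sin(a)
        f=s/1000/S   # template px -> plan px ; body(bx,by)->col=(y1-Y)s,row=(x1-X)s
        A=np.array([[-n*f,-c*f,0],[-c*f,n*f,0]]); A[:,2]=[(y1-y)*s,(x1-x)*s]
        A[:,2]-=A[:,:2]@[200,200]
        w=cv2.GaussianBlur(cv2.warpAffine(T,A,mk.shape[::-1],flags=cv2.INTER_AREA),(0,0),1.5).astype(np.float32)
        return np.abs(w-mk).sum()/mk.sum()
    best=None
    for a in np.arange(0,2*np.pi,np.pi/6):
        p0=np.array([guess[0]*100,guess[1]*100,a])
        r=minimize(cost,p0,method="Nelder-Mead",options=dict(initial_simplex=p0+np.array([[0,0,0],[1,0,0],[0,1,0],[0,0,.3]]),xatol=.005))
        if best is None or r.fun<best.fun: best=r
    p=best.x; return p[0]/100,p[1]/100,(p[2]+np.pi)%(2*np.pi)-np.pi,best.fun
def mask(r,c):
    b,g,d=[r[...,i].astype(int) for i in range(3)]
    if c=="w": q=(np.minimum(np.minimum(b,g),d)>215)
    if c=="b": q=(b-d>40)
    if c=="g": q=(g-d>30)
    return q.astype(np.uint8)*255
E
python3 - <<'E'
from fit import *
m=eyes.camera_model("top"); im=cv2.imread("pics/top0.png")
O={"fw":(.417,.306,"fish"),"aw":(.459,.160,"angel"),"hg":(.429,.01,"house"),"fb":(.446,-.16,"fish"),"ab":(.442,-.314,"angel")}
for n,(x,y,k) in O.items():
    r=rect(m,im,x-.06,x+.06,y-.06,y+.06,.020,1500)
    mk=mask(r,n[1]); cs,_=cv2.findContours(mk,0,2); c=max(cs,key=cv2.contourArea); mk[:]=0; cv2.drawContours(mk,[c],-1,255,-1)
    X,Y,a,f=fit(mk,k,x+.06,y+.06,1500,(x,y))
    o={"angel":-.016,"fish":.004,"house":-.012}[k]
    print(n,"org",round(X,4),round(Y,4),"yaw",round(np.degrees(a),1),"score",round(f,2),"grasp",(X+o*np.cos(a)).round(4),(Y+o*np.sin(a)).round(4))
T={"th":(.598,.271),"ta":(.648,-.024),"tf":(.594,-.284)}
for n,(x,y) in T.items():
    r=rect(m,im,x-.13,x+.13,y-.15,y+.15,.013,1500)
    h=cv2.cvtColor(r,cv2.COLOR_BGR2HSV); mk=((h[...,1]<60)&(h[...,2]>90)&(h[...,2]<215)).astype(np.uint8)*255
    mk=cv2.morphologyEx(mk,cv2.MORPH_OPEN,np.ones((9,9))); cs,_=cv2.findContours(mk,0,2); c=max(cs,key=cv2.contourArea)
    (u,v),wh,a=cv2.minAreaRect(c); b=cv2.boxPoints(((u,v),wh,a))
    W=np.c_[x+.13-b[:,1]/1500,y+.15-b[:,0]/1500]; e=W-np.roll(W,1,0); l=e[np.argmax(np.linalg.norm(e,axis=1))]
    l=l*np.sign(l[1]); yaw=np.arctan2(-l[0],l[1]); C=W.mean(0)
    R=np.array([[np.cos(yaw),-np.sin(yaw)],[np.sin(yaw),np.cos(yaw)]])
    print(n,C.round(4),"size",(np.array(wh)/1500).round(3),"yaw",np.degrees(yaw).round(1),"slots",(C+R@[0,.043]).round(4),(C+R@[0,-.043]).round(4))
E
```

```text
fw org 0.4188 0.3125 yaw 102.4 score 0.12 grasp 0.4179 0.3165
aw org 0.4553 0.1597 yaw -41.9 score 0.16 grasp 0.4434 0.1703
hg org 0.4306 0.0153 yaw 87.3 score 0.14 grasp 0.4301 0.0033
fb org 0.45 -0.159 yaw -16.7 score 0.08 grasp 0.4538 -0.1601
ab org 0.4439 -0.3109 yaw -130.1 score 0.15 grasp 0.4542 -0.2986
th [0.6008 0.2723] size [0.182 0.115] yaw -11.1 slots [0.609  0.3145] [0.5925 0.2301]
ta [ 0.6509 -0.0221] size [0.117 0.181] yaw 3.3 slots [0.6484 0.0208] [ 0.6534 -0.065 ]
tf [ 0.5928 -0.2822] size [0.182 0.115] yaw -10.4 slots [ 0.6006 -0.2399] [ 0.585  -0.3245]
```

```bash
R='{"rotation":[0,0,0.05],"travel":[0.0216,0.0306,0],"hand":0}'
python3 -m inch '[{"rotation":[0,0,0.05],"travel":[0.0216,0.0306,0],"hand":0},{"rotation":[0,0,0.05],"travel":[0.0216,0.0306,0],"hand":0},{"rotation":[0,0,0.05],"travel":[0.0216,0.0306,0],"hand":0},{"rotation":[0,0,0.05],"travel":[0.0216,0.0306,0],"hand":0},{"rotation":[0,0,0.05],"travel":[0.0216,0.0306,0],"hand":0}]'
python3 -m inch '[{"rotation":[0,0,0.05],"travel":[0.0216,0.0306,0],"hand":0},{"rotation":[0,0,0.05],"travel":[0.0216,0.0306,0],"hand":0},{"rotation":[0,0,0.05],"travel":[0.0216,0.0306,0],"hand":0},{"rotation":[0,0,0.05],"travel":[0.0216,0.0306,0],"hand":0},{"rotation":[0,0,0.045],"travel":[0.0216,0.0306,0],"hand":0}]'
python3 -m inch '[{"rotation":[0,0,0],"travel":[0,0,0],"hand":0},{"rotation":[0,0,0],"travel":[0,0,0],"hand":0},{"rotation":[0,0,0],"travel":[0,0,0],"hand":0},{"rotation":[0,0,0],"travel":[0,0,0],"hand":0},{"rotation":[0,0,0],"travel":[0,0,0],"hand":0}]'
cat >> h.py <<'E'
def st():
    o=ctrl.get_obs(); R=o["tool_rot"]; print("t",round(o["time_s"],2),"pos",o["position"].round(4),"phi",np.degrees(np.arctan2(R[1,1],R[0,1])).round(1),"tz",R[:,2].round(4),"w",round(o["width"],3),"grip",round(o["grip_force"],1),"F",o["contact_force"].round(1))
E
python3 - <<'E'
from h import *
st(); m=eyes.camera_model("wrist"); im=eyes.snapshot("wrist"); cv2.imwrite("pics/w1.png",im[:,:,::-1])
import pickle; pickle.dump(m,open("w1.pkl","wb"))
E
```

```text
time_s: 0.52
position: [0.3465, -0.4502, 0.231]
tool_rot: [[0.81, 0.587, -0.0], [0.587, -0.81, 0.001], [0.0, -0.001, -1.0]]
contact_force: [0.5, -0.0, 0.5]
width: 0.999
grip_force: 0.0
time_s: 0.93
position: [0.4545, -0.2971, 0.2312]
tool_rot: [[0.643, 0.766, -0.0], [0.766, -0.643, 0.0], [-0.0, -0.0, -1.0]]
contact_force: [0.9, -0.7, 0.9]
width: 0.996
grip_force: 0.0
time_s: 1.35
position: [0.4534, -0.2998, 0.2312]
tool_rot: [[0.646, 0.763, -0.0], [0.763, -0.646, -0.0], [-0.0, -0.0, -1.0]]
contact_force: [0.6, 0.0, -0.1]
width: 1.001
grip_force: 0.0
t 1.35 pos [ 0.4534 -0.2998  0.2312] phi -40.3 tz [-2.e-04 -0.e+00 -1.e+00] w 1.001 grip 0.0 F [ 0.6  0.  -0.1]
```

View pics/w1.png

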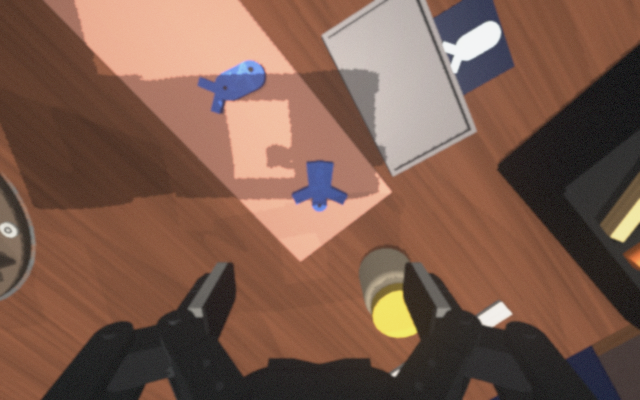

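The wrist view shows angel_blue at (320,187), aligned with the fingers. I'll cross-check the position from this camera.

```bash
python3 - <<'E'
from fit import *
import pickle
m=pickle.load(open("w1.pkl","rb")); im=cv2.imread("pics/w1.png")
for k,x,y in(("angel",.444,-.311),("fish",.450,-.159)):
    r=rect(m,im,x-.06,x+.06,y-.06,y+.06,.020,1500); mk=mask(r,"b")
    print(k,np.round(fit(mk,k,x+.06,y+.06,1500,(x,y)),4), mk.mean())
# tray_fish rim corners visible
for p in((323,36),(474,131),(393,174)): print(ray(m,p,.014)[0].round(4))
E
```

```text
angel [ 0.4464 -0.3103 -2.2819  0.178 ] 36.51851851851852
fish [ 0.4526 -0.1593 -0.2909  0.0967] 32.614814814814814
[ 0.5566 -0.1863  0.014 ]
[ 0.6294 -0.379   0.014 ]
[ 0.5253 -0.3593  0.014 ]
```

```bash
python3 -m inch '[{"rotation":[0,0,0],"travel":[0.0015,0,-0.036],"hand":0},{"rotation":[0,0,0],"travel":[0,0.001,-0.036],"hand":0},{"rotation":[0,0,0],"travel":[0,0,-0.036],"hand":0},{"rotation":[0,0,0],"travel":[0,0,-0.036],"hand":0.2},{"rotation":[0,0,0],"travel":[0,0,-0.036],"hand":0.2}]' | grep -E 'pos|force|width'
python3 -m inch '[{"rotation":[0,0,0],"travel":[0,0,-0.02],"hand":0.2},{"rotation":[0,0,0],"travel":[0,0,-0.0125],"hand":0.2},{"rotation":[0,0,0],"travel":[0,0,-0.008],"hand":0.2},{"rotation":[0,0,0],"travel":[0,0,0],"hand":0.2},{"rotation":[0,0,0],"travel":[0,0,0],"hand":0.2}]' | grep -E 'pos|force|width'
python3 -m inch '[{"rotation":[0,0,0],"travel":[0,0,0],"hand":0.9},{"rotation":[0,0,0],"travel":[0,0,0],"hand":0.9},{"rotation":[0,0,0],"travel":[0,0,0],"hand":0.9},{"rotation":[0,0,0],"travel":[0,0,0],"hand":0.9},{"rotation":[0,0,0],"travel":[0,0,0],"hand":0.9}]' | grep -E 'time|pos|force|width'
```

```text
position: [0.455, -0.2987, 0.0499]
contact_force: [0.1, -0.2, -0.6]
width: 0.799
grip_force: 0.0
position: [0.4554, -0.2983, 0.011]
contact_force: [0.5, 0.2, 1.3]
width: 0.798
grip_force: 0.0
time_s: 2.65
position: [0.456, -0.2982, 0.0121]
contact_force: [-2.5, 1.4, 16.5]
width: 0.343
grip_force: 57.7
```

```bash
python3 -m inch '[{"rotation":[0,0,0],"travel":[0,0,0.02],"hand":0.9},{"rotation":[0,0,0],"travel":[0,0,0.03],"hand":0.9},{"rotation":[0,0,0],"travel":[0.01,0.01,0.02],"hand":0.9},{"rotation":[0,0,-0.1],"travel":[0.022,0.024,0],"hand":0.9},{"rotation":[0,0,-0.1],"travel":[0.022,0.024,0],"hand":0.9}]' | grep -E 'pos|force|width'
python3 -m inch '[{"rotation":[0,0,-0.1],"travel":[0.023,0.025,0],"hand":0.9},{"rotation":[0,0,-0.1],"travel":[0.023,0.025,0],"hand":0.9},{"rotation":[0,0,-0.1],"travel":[0.023,0.025,0],"hand":0.9},{"rotation":[0,0,-0.1],"travel":[0.023,0.025,0],"hand":0.9},{"rotation":[0,0,-0.1],"travel":[0.023,0.025,0],"hand":0.9}]' | grep -E 'pos|force|width'
python3 -m inch '[{"rotation":[0,0,-0.1],"travel":[0.023,0.025,0],"hand":0.9},{"rotation":[0,0,-0.01],"travel":[0.023,0.025,0],"hand":0.9},{"rotation":[0,0,0],"travel":[0,0,0],"hand":0.9},{"rotation":[0,0,0],"travel":[0,0,0],"hand":0.9},{"rotation":[0,0,0],"travel":[0,0,0],"hand":0.9}]' | grep -E 'width'
python3 - <<'E'
from h import *
st(); im=eyes.snapshot("wrist"); cv2.imwrite("pics/w2.png",im[:,:,::-1])
E
```

```text
position: [0.5108, -0.2404, 0.083]
contact_force: [0.3, -0.5, -0.0]
width: 0.347
grip_force: 59.7
position: [0.6256, -0.1134, 0.0815]
contact_force: [0.6, -0.8, -0.7]
width: 0.347
grip_force: 59.7
width: 0.342
t 3.9 pos [ 0.6701 -0.0647  0.0809] phi -86.5 tz [-3.e-04 -1.e-04 -1.e+00] w 0.342 grip 59.6 F [-0.3  0.3 -0.2]
```

View pics/w2.png

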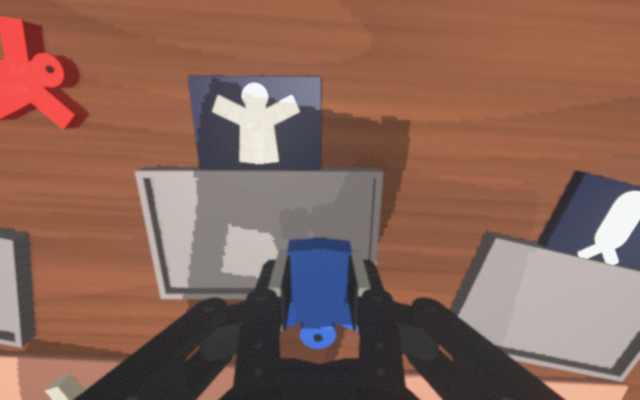

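```bash
python3 -m inch '[{"rotation":[0,0,0],"travel":[0.001,0,-0.03],"hand":0.9},{"rotation":[0,0,0],"travel":[0,0,-0.025],"hand":0.9},{"rotation":[0,0,0],"travel":[0,0,-0.01],"hand":0.9},{"rotation":[0,0,0],"travel":[0,0,-0.004],"hand":0.9},{"rotation":[0,0,0],"travel":[0,0,-0.0015],"hand":0.9}]' | grep -E 'pos|force|width'
python3 -m inch '[{"rotation":[0,0,0],"travel":[0,0,-0.001],"hand":0.9},{"rotation":[0,0,0],"travel":[0,0,0],"hand":0.9},{"rotation":[0,0,0],"travel":[0,0,0],"hand":0.9},{"rotation":[0,0,0],"travel":[0,0,0],"hand":0.9},{"rotation":[0,0,0],"travel":[0,0,0],"hand":0.9}]' | grep -E 'time|pos|force|width'
```

```text
position: [0.6709, -0.0655, 0.0101]
contact_force: [-0.2, 0.6, 0.2]
width: 0.343
grip_force: 59.6
time_s: 4.78
position: [0.6718, -0.0649, 0.01]
contact_force: [-0.1, -0.2, -1.5]
width: 0.343
grip_force: 59.6
```

```bash
python3 -m inch '[{"rotation":[0,0,0],"travel":[0,0,-0.0006],"hand":0.9},{"rotation":[0,0,0],"travel":[0,0,-0.0005],"hand":0.9},{"rotation":[0,0,0],"travel":[0,0,0],"hand":0.9},{"rotation":[0,0,0],"travel":[0,0,0],"hand":0.9},{"rotation":[0,0,0],"travel":[0,0,0],"hand":0.9}]' | grep -E 'time|pos|force|width'
```

```text
time_s: 5.2
position: [0.6718, -0.0648, 0.0092]
contact_force: [-3.1, 0.5, 12.9]
width: 0.343
grip_force: 61.2
```

```bash
python3 -m inch '[{"rotation":[0,0,0],"travel":[0,0,0],"hand":0.5},{"rotation":[0,0,0],"travel":[0,0,0],"hand":0.5},{"rotation":[0,0,0],"travel":[0,0,0],"hand":0.5},{"rotation":[0,0,0],"travel":[0,0,0.02],"hand":0.5},{"rotation":[0,0,0],"travel":[0,0,0.03],"hand":0.5}]' | grep -E 'pos|force|width'
python3 -m inch '[{"rotation":[0,0,-0.1],"travel":[-0.0253,0.0261,0.03],"hand":0.2},{"rotation":[0,0,-0.1],"travel":[-0.0253,0.0261,0],"hand":0.2},{"rotation":[0,0,-0.1],"travel":[-0.0253,0.0261,0],"hand":0.2},{"rotation":[0,0,-0.1],"travel":[-0.0253,0.0261,0],"hand":0.2},{"rotation":[0,0,-0.1],"travel":[-0.0253,0.0261,0],"hand":0.2}]' | grep -E 'pos|force|width'
python3 -m inch '[{"rotation":[0,0,-0.1],"travel":[-0.0253,0.0261,0],"hand":0.2},{"rotation":[0,0,-0.1],"travel":[-0.0253,0.0261,0],"hand":0.2},{"rotation":[0,0,-0.092],"travel":[-0.0253,0.0261,0],"hand":0.2},{"rotation":[0,0,0],"travel":[-0.025,0.026,0],"hand":0.2},{"rotation":[0,0,0],"travel":[0,0,0],"hand":0.2}]' | grep -E 'pos|force|width'
python3 -m inch '[{"rotation":[0,0,0],"travel":[0,0,0],"hand":0.2},{"rotation":[0,0,0],"travel":[0,0,0],"hand":0.2},{"rotation":[0,0,0],"travel":[0,0,0],"hand":0.2},{"rotation":[0,0,0],"travel":[0,0,0],"hand":0.2},{"rotation":[0,0,0],"travel":[0,0,0],"hand":0.2}]' | grep -E 'width'
python3 - <<'E'
from h import *
st(); im=eyes.snapshot("top"); cv2.imwrite("pics/t2.png",im[:,:,::-1])
im=eyes.snapshot("wrist"); cv2.imwrite("pics/w3.png",im[:,:,::-1])
E
```

```text
position: [0.6692, -0.0646, 0.0558]
contact_force: [-0.4, -1.4, -0.9]
width: 0.501
grip_force: 0.0
position: [0.5466, 0.0634, 0.0849]
contact_force: [0.2, 1.1, -0.4]
width: 0.8
grip_force: 0.0
position: [0.4421, 0.1695, 0.0845]
contact_force: [-0.7, -0.3, -0.2]
width: 0.803
grip_force: 0.0
width: 0.8
t 6.87 pos [0.4477 0.1663 0.0847] phi -132.0 tz [ 2.e-04  1.e-04 -1.e+00] w 0.8 grip 0.0 F [0.2 0.7 0.9]
```

View pics/w3.png

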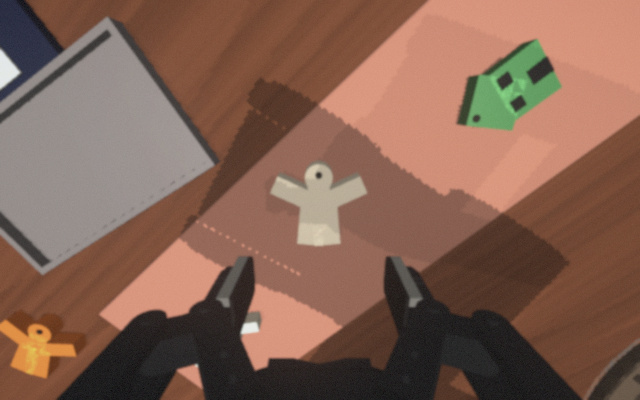

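View pics/t2.png

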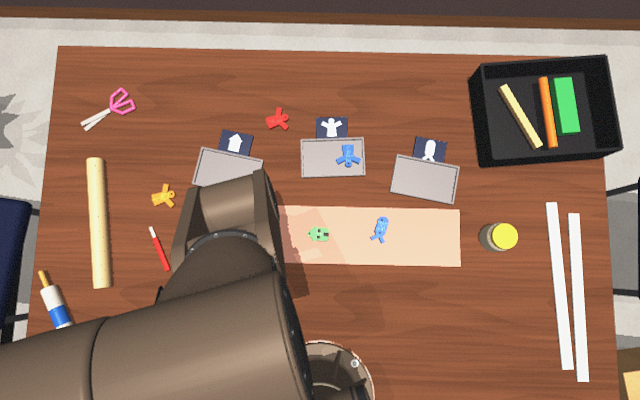

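angel_blue lies flat in the angel tray at (348,156). angel_white is upright and centred between the fingers at (319,205) in the wrist view.

```bash
python3 -m inch '[{"rotation":[0,0,0],"travel":[-0.003,0.0037,-0.025],"hand":0.2},{"rotation":[0,0,0],"travel":[0,0,-0.025],"hand":0.2},{"rotation":[0,0,0],"travel":[0,0,-0.015],"hand":0.2},{"rotation":[0,0,0],"travel":[0,0,-0.008],"hand":0.2},{"rotation":[0,0,0],"travel":[0,0,0],"hand":0.2}]' | grep -E 'pos|force|width'
python3 -m inch '[{"rotation":[0,0,0],"travel":[0,0,0],"hand":0.9},{"rotation":[0,0,0],"travel":[0,0,0],"hand":0.9},{"rotation":[0,0,0],"travel":[0,0,0],"hand":0.9},{"rotation":[0,0,0],"travel":[0,0,0],"hand":0.9},{"rotation":[0,0,0],"travel":[0,0,0],"hand":0.9}]' | grep -E 'time|pos|force|width'
```

```text
position: [0.4432, 0.1701, 0.0104]
contact_force: [-0.4, 0.1, -0.4]
width: 0.798
grip_force: 0.0
time_s: 7.8
position: [0.4446, 0.1707, 0.013]
contact_force: [-1.7, -0.9, 15.3]
width: 0.343
grip_force: 57.8
```

```bash
python3 -m inch '[{"rotation":[0,0,0],"travel":[0,0,0.02],"hand":0.9},{"rotation":[0,0,0],"travel":[0,0,0.03],"hand":0.9},{"rotation":[0,0,0.04],"travel":[0.01,-0.008,0.02],"hand":0.9},{"rotation":[0,0,0.1],"travel":[0.023,-0.0183,0],"hand":0.9},{"rotation":[0,0,0.1],"travel":[0.023,-0.0183,0],"hand":0.9}]' | grep -E 'pos|force|width'
python3 -m inch '[{"rotation":[0,0,0.1],"travel":[0.023,-0.0183,0],"hand":0.9},{"rotation":[0,0,0.1],"travel":[0.023,-0.0183,0],"hand":0.9},{"rotation":[0,0,0.1],"travel":[0.023,-0.0183,0],"hand":0.9},{"rotation":[0,0,0.1],"travel":[0.023,-0.0183,0],"hand":0.9},{"rotation":[0,0,0.1],"travel":[0.023,-0.0183,0],"hand":0.9}]' | grep -E 'pos|force|width'
python3 -m inch '[{"rotation":[0,0,0.05],"travel":[0.019,-0.015,0],"hand":0.9},{"rotation":[0,0,0],"travel":[0,0,0],"hand":0.9},{"rotation":[0,0,0],"travel":[0,0,0],"hand":0.9},{"rotation":[0,0,0],"travel":[0,0,0],"hand":0.9},{"rotation":[0,0,0],"travel":[0,0,0],"hand":0.9}]' | grep -E 'width'
python3 - <<'E'
from h import *
st()
E
```

```text
position: [0.5014, 0.1261, 0.0842]
contact_force: [0.1, 1.3, -1.1]
width: 0.342
grip_force: 59.6
position: [0.6162, 0.0334, 0.0827]
contact_force: [-0.8, 0.7, -0.5]
width: 0.339
grip_force: 59.6
width: 0.344
t 9.05 pos [0.6331 0.0201 0.082 ] phi -86.7 tz [-5.e-04  1.e-04 -1.e+00] w 0.344 grip 59.6 F [ 0.6  0.3 -0.4]
```

```bash
python3 -m inch '[{"rotation":[0,0,0],"travel":[0.001,0,-0.03],"hand":0.9},{"rotation":[0,0,0],"travel":[0,0,-0.025],"hand":0.9},{"rotation":[0,0,0],"travel":[0,0,-0.01],"hand":0.9},{"rotation":[0,0,0],"travel":[0,0,-0.004],"hand":0.9},{"rotation":[0,0,0],"travel":[0,0,-0.0015],"hand":0.9}]' | grep -E 'pos|force|width'
python3 -m inch '[{"rotation":[0,0,0],"travel":[0,0,-0.001],"hand":0.9},{"rotation":[0,0,0],"travel":[0,0,-0.0005],"hand":0.9},{"rotation":[0,0,0],"travel":[0,0,0],"hand":0.9},{"rotation":[0,0,0],"travel":[0,0,0],"hand":0.9},{"rotation":[0,0,0],"travel":[0,0,0],"hand":0.9}]' | grep -E 'time|pos|force|width'
```

```text
position: [0.6344, 0.0199, 0.011]
contact_force: [0.0, 0.7, 0.1]
width: 0.341
grip_force: 59.6
time_s: 9.88
position: [0.6354, 0.0195, 0.0103]
contact_force: [-0.1, -0.0, -0.0]
width: 0.343
grip_force: 59.6
```

```bash
python3 -m inch '[{"rotation":[0,0,0],"travel":[0,0,-0.0006],"hand":0.9},{"rotation":[0,0,0],"travel":[0,0,-0.0004],"hand":0.9},{"rotation":[0,0,0],"travel":[0,0,0],"hand":0.9},{"rotation":[0,0,0],"travel":[0,0,0],"hand":0.9},{"rotation":[0,0,0],"travel":[0,0,0],"hand":0.9}]' | grep -E 'pos|force|width'
python3 -m inch '[{"rotation":[0,0,0],"travel":[0,0,0],"hand":0.5},{"rotation":[0,0,0],"travel":[0,0,0],"hand":0.5},{"rotation":[0,0,0],"travel":[0,0,0],"hand":0.5},{"rotation":[0,0,0],"travel":[0,0,0.02],"hand":0.5},{"rotation":[0,0,0],"travel":[0,0,0.03],"hand":0.5}]' | grep -E 'pos|force|width'
python3 -m inch '[{"rotation":[0,0,0.1],"travel":[-0.0157,-0.0012,0.025],"hand":0.2},{"rotation":[0,0,0.114],"travel":[-0.0157,-0.0012,0],"hand":0.2},{"rotation":[0,0,0.114],"travel":[-0.0157,-0.0012,0],"hand":0.2},{"rotation":[0,0,0.114],"travel":[-0.0157,-0.0012,0],"hand":0.2},{"rotation":[0,0,0.114],"travel":[-0.0157,-0.0012,0],"hand":0.2}]' | grep -E 'pos|force|width'
python3 -m inch '[{"rotation":[0,0,0.114],"travel":[-0.0157,-0.0012,0],"hand":0.2},{"rotation":[0,0,0.114],"travel":[-0.0157,-0.0012,0],"hand":0.2},{"rotation":[0,0,0.114],"travel":[-0.0157,-0.0012,0],"hand":0.2},{"rotation":[0,0,0.114],"travel":[-0.0157,-0.0012,0],"hand":0.2},{"rotation":[0,0,0.114],"travel":[-0.0157,-0.0012,0],"hand":0.2}]' | grep -E 'pos|force|width'
python3 -m inch '[{"rotation":[0,0,0.114],"travel":[-0.0157,-0.0012,0],"hand":0.2},{"rotation":[0,0,0.114],"travel":[-0.0157,-0.0012,0],"hand":0.2},{"rotation":[0,0,0.112],"travel":[-0.0157,-0.0012,0],"hand":0.2},{"rotation":[0,0,0],"travel":[0,0,0],"hand":0.2},{"rotation":[0,0,0],"travel":[0,0,0],"hand":0.2}]' | grep -E 'width'
python3 -m inch '[{"rotation":[0,0,0],"travel":[0,0,0],"hand":0.2},{"rotation":[0,0,0],"travel":[0,0,0],"hand":0.2},{"rotation":[0,0,0],"travel":[0,0,0],"hand":0.2},{"rotation":[0,0,0],"travel":[0,0,0],"hand":0.2},{"rotation":[0,0,0],"travel":[0,0,0],"hand":0.2}]' | grep -E 'width'
python3 - <<'E'
from h import *
st(); im=eyes.snapshot("wrist"); cv2.imwrite("pics/w4.png",im[:,:,::-1])
E
```

```text
position: [0.6354, 0.0195, 0.01]
contact_force: [-4.7, 0.3, 18.8]
width: 0.338
grip_force: 61.3
position: [0.6329, 0.0195, 0.0566]
contact_force: [0.4, 0.5, 0.2]
width: 0.497
grip_force: 0.0
position: [0.5558, 0.0135, 0.0839]
contact_force: [-0.3, -0.0, -0.9]
width: 0.802
grip_force: 0.0
position: [0.4772, 0.0075, 0.0837]
contact_force: [-0.7, -0.8, -0.0]
width: 0.802
grip_force: 0.0
width: 0.801
width: 0.8
t 12.38 pos [0.4312 0.0039 0.0837] phi -2.7 tz [ 1.e-04  0.e+00 -1.e+00] w 0.8 grip 0.0 F [0.3 0.1 0. ]
```

View pics/w4.png

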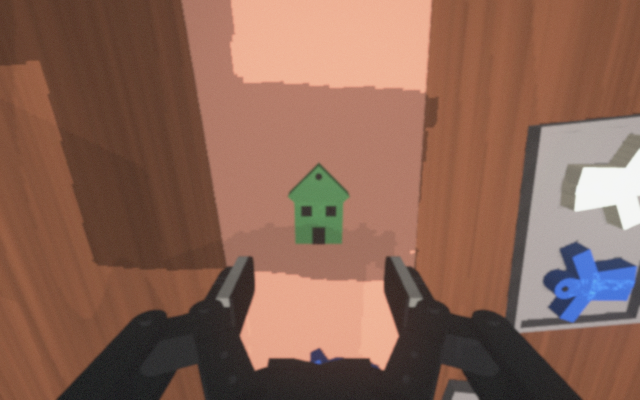

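The house is centred between the fingers at (319,205). Both angels are in their tray.

```bash
python3 -m inch '[{"rotation":[0,0,0],"travel":[0,0,-0.025],"hand":0.2},{"rotation":[0,0,0],"travel":[0,0,-0.025],"hand":0.2},{"rotation":[0,0,0],"travel":[0,0,-0.015],"hand":0.2},{"rotation":[0,0,0],"travel":[0,0,-0.0075],"hand":0.2},{"rotation":[0,0,0],"travel":[0,0,0],"hand":0.2}]' | grep -E 'pos|force|width'
python3 -m inch '[{"rotation":[0,0,0],"travel":[0,0,0],"hand":0.9},{"rotation":[0,0,0],"travel":[0,0,0],"hand":0.9},{"rotation":[0,0,0],"travel":[0,0,0],"hand":0.9},{"rotation":[0,0,0],"travel":[0,0,0],"hand":0.9},{"rotation":[0,0,0],"travel":[0,0,0],"hand":0.9}]' | grep -E 'time|pos|force|width'
```

```text
position: [0.4301, 0.004, 0.01]
contact_force: [-0.9, 0.3, 0.1]
width: 0.8
grip_force: 0.0
time_s: 13.27
position: [0.4316, 0.0039, 0.0124]
contact_force: [-2.0, -0.6, 11.1]
width: 0.399
grip_force: 58.8
```

```bash
python3 -m inch '[{"rotation":[0,0,0],"travel":[0,0,0.02],"hand":0.9},{"rotation":[0,0,0],"travel":[0,0,0.03],"hand":0.9},{"rotation":[0,0,0.11],"travel":[0.0134,0.0172,0.02],"hand":0.9},{"rotation":[0,0,0.11],"travel":[0.0134,0.0172,0],"hand":0.9},{"rotation":[0,0,0.11],"travel":[0.0134,0.0172,0],"hand":0.9}]' | grep -E 'pos|force|width'
python3 -m inch '[{"rotation":[0,0,0.11],"travel":[0.0134,0.0172,0],"hand":0.9},{"rotation":[0,0,0.11],"travel":[0.0134,0.0172,0],"hand":0.9},{"rotation":[0,0,0.11],"travel":[0.0134,0.0172,0],"hand":0.9},{"rotation":[0,0,0.11],"travel":[0.0134,0.0172,0],"hand":0.9},{"rotation":[0,0,0.11],"travel":[0.0134,0.0172,0],"hand":0.9}]' | grep -E 'pos|force|width'
python3 -m inch '[{"rotation":[0,0,0.11],"travel":[0.0134,0.0172,0],"hand":0.9},{"rotation":[0,0,0.11],"travel":[0.0134,0.0172,0],"hand":0.9},{"rotation":[0,0,0.11],"travel":[0.0134,0.0172,0],"hand":0.9},{"rotation":[0,0,0.11],"travel":[0.0134,0.0172,0],"hand":0.9},{"rotation":[0,0,0.104],"travel":[0.0134,0.0172,0],"hand":0.9}]' | grep -E 'pos|width'
python3 -m inch '[{"rotation":[0,0,0],"travel":[0,0,0],"hand":0.9},{"rotation":[0,0,0],"travel":[0,0,0],"hand":0.9},{"rotation":[0,0,0],"travel":[0,0,0],"hand":0.9},{"rotation":[0,0,0],"travel":[0,0,0],"hand":0.9},{"rotation":[0,0,0],"travel":[0,0,0],"hand":0.9}]' | grep -E 'width'
python3 - <<'E'
from h import *
st()
E
```

```text
position: [0.473, 0.0561, 0.0838]
contact_force: [0.2, -0.6, -0.8]
width: 0.399
grip_force: 61.0
position: [0.5389, 0.1425, 0.0823]
contact_force: [-0.1, -0.9, -0.7]
width: 0.398
grip_force: 61.0
position: [0.6058, 0.2285, 0.0824]
width: 0.401
width: 0.399
t 14.93 pos [0.6046 0.2268 0.0815] phi 78.8 tz [-2.e-04 -1.e-04 -1.e+00] w 0.399 grip 61.0 F [-0.3  0.2 -0.3]
```

```bash
python3 -m inch '[{"rotation":[0,0,0],"travel":[0.001,0.001,-0.03],"hand":0.9},{"rotation":[0,0,0],"travel":[0,0,-0.025],"hand":0.9},{"rotation":[0,0,0],"travel":[0,0,-0.01],"hand":0.9},{"rotation":[0,0,0],"travel":[0,0,-0.004],"hand":0.9},{"rotation":[0,0,0],"travel":[0,0,-0.0015],"hand":0.9}]' | grep -E 'pos|force|width'
python3 -m inch '[{"rotation":[0,0,0],"travel":[0,0,-0.001],"hand":0.9},{"rotation":[0,0,0],"travel":[0,0,-0.0008],"hand":0.9},{"rotation":[0,0,0],"travel":[0,0,0],"hand":0.9},{"rotation":[0,0,0],"travel":[0,0,0],"hand":0.9},{"rotation":[0,0,0],"travel":[0,0,0],"hand":0.9}]' | grep -E 'time|pos|force|width'
```

```text
position: [0.6057, 0.2281, 0.0104]
contact_force: [-0.0, -0.2, 0.3]
width: 0.397
grip_force: 61.0
time_s: 15.77
position: [0.6064, 0.2286, 0.0095]
contact_force: [-0.5, 0.4, -0.1]
width: 0.399
grip_force: 61.0
```

```bash
python3 -m inch '[{"rotation":[0,0,0],"travel":[0,0,-0.0006],"hand":0.9},{"rotation":[0,0,0],"travel":[0,0,-0.0003],"hand":0.9},{"rotation":[0,0,0],"travel":[0,0,0],"hand":0.9},{"rotation":[0,0,0],"travel":[0,0,0],"hand":0.9},{"rotation":[0,0,0],"travel":[0,0,0],"hand":0.9}]' | grep -E 'pos|force|width'
python3 -m inch '[{"rotation":[0,0,0],"travel":[0,0,0],"hand":0.45},{"rotation":[0,0,0],"travel":[0,0,0],"hand":0.45},{"rotation":[0,0,0],"travel":[0,0,0],"hand":0.45},{"rotation":[0,0,0],"travel":[0,0,0.02],"hand":0.45},{"rotation":[0,0,0],"travel":[0,0,0.03],"hand":0.45}]' | grep -E 'pos|force|width'
python3 -m inch '[{"rotation":[0,0,-0.1],"travel":[-0.017,0.008,0.025],"hand":0.2},{"rotation":[0,0,-0.106],"travel":[-0.017,0.008,0],"hand":0.2},{"rotation":[0,0,-0.106],"travel":[-0.017,0.008,0],"hand":0.2},{"rotation":[0,0,-0.106],"travel":[-0.017,0.008,0],"hand":0.2},{"rotation":[0,0,-0.106],"travel":[-0.017,0.008,0],"hand":0.2}]' | grep -E 'pos|force|width'
python3 -m inch '[{"rotation":[0,0,-0.106],"travel":[-0.017,0.008,0],"hand":0.2},{"rotation":[0,0,-0.106],"travel":[-0.017,0.008,0],"hand":0.2},{"rotation":[0,0,-0.106],"travel":[-0.017,0.008,0],"hand":0.2},{"rotation":[0,0,-0.106],"travel":[-0.017,0.008,0],"hand":0.2},{"rotation":[0,0,-0.106],"travel":[-0.017,0.008,0],"hand":0.2}]' | grep -E 'pos|force|width'
python3 -m inch '[{"rotation":[0,0,-0.105],"travel":[-0.017,0.008,0],"hand":0.2},{"rotation":[0,0,0],"travel":[0,0,0],"hand":0.2},{"rotation":[0,0,0],"travel":[0,0,0],"hand":0.2},{"rotation":[0,0,0],"travel":[0,0,0],"hand":0.2},{"rotation":[0,0,0],"travel":[0,0,0],"hand":0.2}]' | grep -E 'width'
python3 - <<'E'
from h import *
st(); im=eyes.snapshot("wrist"); cv2.imwrite("pics/w5.png",im[:,:,::-1])
E
```

```text
position: [0.6065, 0.2287, 0.0094]
contact_force: [-3.5, -1.0, 17.9]
width: 0.403
grip_force: 63.1
position: [0.6041, 0.2278, 0.0558]
contact_force: [0.2, -0.6, 0.5]
width: 0.548
grip_force: 0.0
position: [0.5203, 0.2688, 0.0832]
contact_force: [0.7, -0.2, 0.2]
width: 0.802
grip_force: 0.0
position: [0.4353, 0.3088, 0.083]
contact_force: [-0.1, 0.2, 0.0]
width: 0.802
grip_force: 0.0
width: 0.799
t 17.85 pos [0.4199 0.3164 0.0831] phi 12.6 tz [ 5.e-04  3.e-04 -1.e+00] w 0.799 grip 0.0 F [ 0.8 -0.7  0.2]
```

View pics/w5.png

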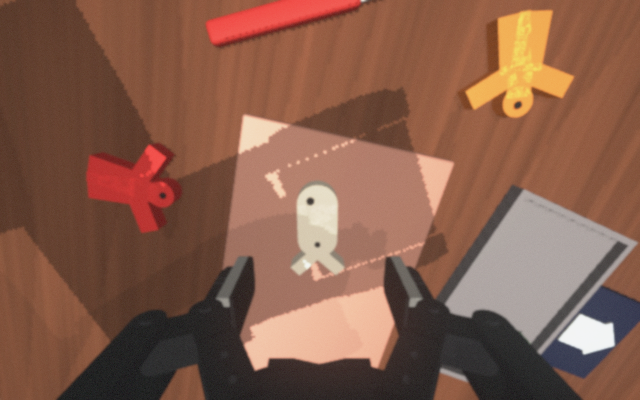

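fish_white is centred and aligned at (317,222). The red look-alike is clear of the fingers.

```bash
python3 -m inch '[{"rotation":[0,0,0],"travel":[-0.001,0,-0.025],"hand":0.2},{"rotation":[0,0,0],"travel":[0,0,-0.025],"hand":0.2},{"rotation":[0,0,0],"travel":[0,0,-0.015],"hand":0.2},{"rotation":[0,0,0],"travel":[0,0,-0.007],"hand":0.2},{"rotation":[0,0,0],"travel":[0,0,0],"hand":0.2}]' | grep -E 'pos|force|width'
python3 -m inch '[{"rotation":[0,0,0],"travel":[0,0,0],"hand":0.9},{"rotation":[0,0,0],"travel":[0,0,0],"hand":0.9},{"rotation":[0,0,0],"travel":[0,0,0],"hand":0.9},{"rotation":[0,0,0],"travel":[0,0,0],"hand":0.9},{"rotation":[0,0,0],"travel":[0,0,0],"hand":0.9}]' | grep -E 'time|pos|force|width'
```

```text
position: [0.4178, 0.3157, 0.0097]
contact_force: [-0.6, -0.1, -0.1]
width: 0.801
grip_force: 0.0
time_s: 18.73
position: [0.4188, 0.3169, 0.0123]
contact_force: [-0.6, -2.0, 9.9]
width: 0.333
grip_force: 58.9
```

```bash
python3 -m inch '[{"rotation":[0,0,0],"travel":[0,0,0.02],"hand":0.9},{"rotation":[0,0,0],"travel":[0,0,0.03],"hand":0.9},{"rotation":[0,0,0.03],"travel":[0.005,-0.015,0.02],"hand":0.9},{"rotation":[0,0,0.08],"travel":[0.011,-0.035,0],"hand":0.9},{"rotation":[0,0,0.08],"travel":[0.011,-0.035,0],"hand":0.9}]' | grep -E 'pos|force|width'
python3 -m inch '[{"rotation":[0,0,0.08],"travel":[0.011,-0.035,0],"hand":0.9},{"rotation":[0,0,0.08],"travel":[0.011,-0.035,0],"hand":0.9},{"rotation":[0,0,0.08],"travel":[0.011,-0.035,0],"hand":0.9},{"rotation":[0,0,0.08],"travel":[0.011,-0.035,0],"hand":0.9},{"rotation":[0,0,0.08],"travel":[0.011,-0.035,0],"hand":0.9}]' | grep -E 'pos|force|width'
python3 -m inch '[{"rotation":[0,0,0.08],"travel":[0.011,-0.035,0],"hand":0.9},{"rotation":[0,0,0.08],"travel":[0.011,-0.035,0],"hand":0.9},{"rotation":[0,0,0.08],"travel":[0.011,-0.035,0],"hand":0.9},{"rotation":[0,0,0.08],"travel":[0.011,-0.035,0],"hand":0.9},{"rotation":[0,0,0.08],"travel":[0.011,-0.035,0],"hand":0.9}]' | grep -E 'pos|width'
python3 -m inch '[{"rotation":[0,0,0.08],"travel":[0.011,-0.035,0],"hand":0.9},{"rotation":[0,0,0.08],"travel":[0.011,-0.035,0],"hand":0.9},{"rotation":[0,0,0.02],"travel":[0.011,-0.035,0],"hand":0.9},{"rotation":[0,0,0],"travel":[0.006,-0.016,0],"hand":0.9},{"rotation":[0,0,0],"travel":[0,0,0],"hand":0.9}]' | grep -E 'width'
python3 -m inch '[{"rotation":[0,0,0],"travel":[0,0,0],"hand":0.9},{"rotation":[0,0,0],"travel":[0,0,0],"hand":0.9},{"rotation":[0,0,0],"travel":[0,0,0],"hand":0.9},{"rotation":[0,0,0],"travel":[0,0,0],"hand":0.9},{"rotation":[0,0,0],"travel":[0,0,0],"hand":0.9}]' | grep -E 'width'
python3 - <<'E'
from h import *
st()
E
```

```text
position: [0.4464, 0.2319, 0.0832]
contact_force: [1.4, -0.8, -1.0]
width: 0.329
grip_force: 60.1
position: [0.5007, 0.0548, 0.0819]
contact_force: [0.9, 0.2, -1.2]
width: 0.33
grip_force: 60.1
position: [0.5556, -0.1205, 0.0819]
width: 0.331
width: 0.329
width: 0.331
t 20.82 pos [ 0.594  -0.2386  0.0812] phi 79.6 tz [-1.e-04  1.e-04 -1.e+00] w 0.331 grip 60.1 F [-0.3  1.1 -0. ]
```

```bash
python3 -m inch '[{"rotation":[0,0,0],"travel":[0.001,-0.0003,-0.03],"hand":0.9},{"rotation":[0,0,0],"travel":[0,0,-0.025],"hand":0.9},{"rotation":[0,0,0],"travel":[0,0,-0.01],"hand":0.9},{"rotation":[0,0,0],"travel":[0,0,-0.004],"hand":0.9},{"rotation":[0,0,0],"travel":[0,0,-0.0015],"hand":0.9}]' | grep -E 'pos|force|width'
python3 -m inch '[{"rotation":[0,0,0],"travel":[0,0,-0.001],"hand":0.9},{"rotation":[0,0,0],"travel":[0,0,-0.0008],"hand":0.9},{"rotation":[0,0,0],"travel":[0,0,-0.0003],"hand":0.9},{"rotation":[0,0,0],"travel":[0,0,0],"hand":0.9},{"rotation":[0,0,0],"travel":[0,0,0],"hand":0.9}]' | grep -E 'time|pos|force|width'
```

```text
position: [0.5949, -0.2394, 0.0102]
contact_force: [0.6, 0.0, 0.4]
width: 0.329
grip_force: 60.1
time_s: 21.65
position: [0.5957, -0.2401, 0.0093]
contact_force: [0.3, 1.1, 7.2]
width: 0.332
grip_force: 61.0
```

```bash
python3 -m inch '[{"rotation":[0,0,0],"travel":[0,0,0],"hand":0.5},{"rotation":[0,0,0],"travel":[0,0,0],"hand":0.5},{"rotation":[0,0,0],"travel":[0,0,0],"hand":0.5},{"rotation":[0,0,0],"travel":[0,0,0.02],"hand":0.5},{"rotation":[0,0,0],"travel":[0,0,0.03],"hand":0.5}]' | grep -E 'pos|force|width'
python3 -m inch '[{"rotation":[0,0,-0.02],"travel":[-0.028,0.016,0.025],"hand":0.2},{"rotation":[0,0,-0.03],"travel":[-0.028,0.016,0],"hand":0.2},{"rotation":[0,0,-0.03],"travel":[-0.028,0.016,0],"hand":0.2},{"rotation":[0,0,-0.03],"travel":[-0.028,0.016,0],"hand":0.2},{"rotation":[0,0,0],"travel":[-0.028,0.016,0],"hand":0.2}]' | grep -E 'pos|force|width'
python3 -m inch '[{"rotation":[0,0,0],"travel":[0,0,0],"hand":0.2},{"rotation":[0,0,0],"travel":[0,0,0],"hand":0.2},{"rotation":[0,0,0],"travel":[0,0,0],"hand":0.2},{"rotation":[0,0,0],"travel":[0,0,0],"hand":0.2},{"rotation":[0,0,0],"travel":[0,0,0],"hand":0.2}]' | grep -E 'width'
python3 - <<'E'
from h import *
st(); im=eyes.snapshot("wrist"); cv2.imwrite("pics/w6.png",im[:,:,::-1])
E
```

```text
position: [0.5931, -0.2389, 0.0563]
contact_force: [0.6, 0.9, 0.4]
width: 0.496
grip_force: 0.0
position: [0.4537, -0.1591, 0.0837]
contact_force: [0.6, -0.7, 0.3]
width: 0.805
grip_force: 0.0
width: 0.802
t 22.9 pos [ 0.4561 -0.1603  0.0834] phi 73.2 tz [ 8.e-04 -3.e-04 -1.e+00] w 0.802 grip 0.0 F [-0.7  0.2 -0.1]
```

View pics/w6.png

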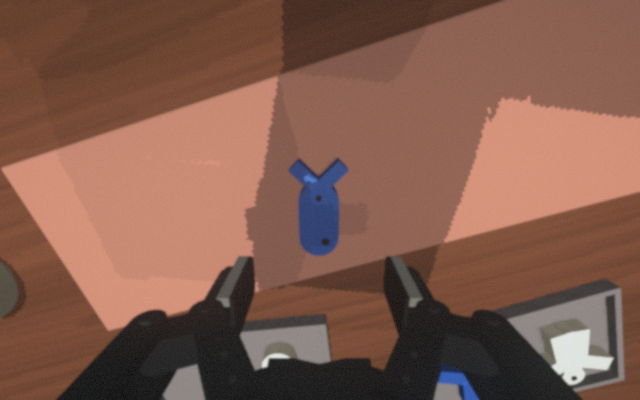

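fish_blue is centred and aligned at (319,215).

```bash
python3 -m inch '[{"rotation":[0,0,0],"travel":[-0.001,0,-0.025],"hand":0.2},{"rotation":[0,0,0],"travel":[0,0,-0.025],"hand":0.2},{"rotation":[0,0,0],"travel":[0,0,-0.015],"hand":0.2},{"rotation":[0,0,0],"travel":[0,0,-0.007],"hand":0.2},{"rotation":[0,0,0],"travel":[0,0,0],"hand":0.2}]' | grep -E 'pos|force|width'
python3 -m inch '[{"rotation":[0,0,0],"travel":[0,0,0],"hand":0.9},{"rotation":[0,0,0],"travel":[0,0,0],"hand":0.9},{"rotation":[0,0,0],"travel":[0,0,0],"hand":0.9},{"rotation":[0,0,0],"travel":[0,0,0],"hand":0.9},{"rotation":[0,0,0],"travel":[0,0,0],"hand":0.9}]' | grep -E 'time|pos|force|width'
```

```text
position: [0.4535, -0.1596, 0.01]
contact_force: [-0.8, 0.5, -0.1]
width: 0.794
grip_force: 0.0
time_s: 23.78
position: [0.4548, -0.1601, 0.0126]
contact_force: [-1.1, 0.2, 10.4]
width: 0.332
grip_force: 58.6
```

```bash
python3 -m inch '[{"rotation":[0,0,0],"travel":[0,0,0.02],"hand":0.9},{"rotation":[0,0,0],"travel":[0,0,0.03],"hand":0.9},{"rotation":[0,0,0.02],"travel":[0.012,-0.015,0.02],"hand":0.9},{"rotation":[0,0,0.03],"travel":[0.025,-0.03,0],"hand":0.9},{"rotation":[0,0,0.03],"travel":[0.025,-0.03,0],"hand":0.9}]' | grep -E 'pos|force|width'
python3 -m inch '[{"rotation":[0,0,0.03],"travel":[0.025,-0.03,0],"hand":0.9},{"rotation":[0,0,0],"travel":[0.025,-0.03,0],"hand":0.9},{"rotation":[0,0,0],"travel":[0.025,-0.031,0],"hand":0.9},{"rotation":[0,0,0],"travel":[0,0,0],"hand":0.9},{"rotation":[0,0,0],"travel":[0,0,0],"hand":0.9}]' | grep -E 'pos|force|width'
python3 -m inch '[{"rotation":[0,0,0],"travel":[0,0,0],"hand":0.9},{"rotation":[0,0,0],"travel":[0,0,0],"hand":0.9},{"rotation":[0,0,0],"travel":[0,0,0],"hand":0.9},{"rotation":[0,0,0],"travel":[0,0,0],"hand":0.9},{"rotation":[0,0,0],"travel":[0,0,0],"hand":0.9}]' | grep -E 'width'
python3 - <<'E'
from h import *
st()
E
```

```text
position: [0.5175, -0.2357, 0.0842]
contact_force: [1.7, 0.3, -0.7]
width: 0.331
grip_force: 60.3
position: [0.5922, -0.3276, 0.0819]
contact_force: [-1.3, 0.5, 0.0]
width: 0.325
grip_force: 60.3
width: 0.331
t 25.03 pos [ 0.5909 -0.3253  0.0817] phi 79.5 tz [ 0.  0. -1.] w 0.331 grip 60.3 F [ 0.8 -0.3 -0.9]
```

```bash
python3 -m inch '[{"rotation":[0,0,0],"travel":[0.001,-0.0003,-0.03],"hand":0.9},{"rotation":[0,0,0],"travel":[0,0,-0.025],"hand":0.9},{"rotation":[0,0,0],"travel":[0,0,-0.01],"hand":0.9},{"rotation":[0,0,0],"travel":[0,0,-0.004],"hand":0.9},{"rotation":[0,0,0],"travel":[0,0,-0.0015],"hand":0.9}]' | grep -E 'pos|force|width'
python3 -m inch '[{"rotation":[0,0,0],"travel":[0,0,-0.001],"hand":0.9},{"rotation":[0,0,0],"travel":[0,0,-0.0008],"hand":0.9},{"rotation":[0,0,0],"travel":[0,0,-0.0005],"hand":0.9},{"rotation":[0,0,0],"travel":[0,0,0],"hand":0.9},{"rotation":[0,0,0],"travel":[0,0,0],"hand":0.9}]' | grep -E 'time|pos|force|width'
```

```text
position: [0.5918, -0.3258, 0.0106]
contact_force: [-0.3, -0.2, -0.6]
width: 0.329
grip_force: 60.3
time_s: 25.87
position: [0.5928, -0.3265, 0.0097]
contact_force: [-0.4, 0.9, 6.9]
width: 0.328
grip_force: 61.1
```

In contact with the tray floor. I'll release, rise, back off clear of the camera view and look.

```bash
python3 -m inch '[{"rotation":[0,0,0],"travel":[0,0,0],"hand":0.5},{"rotation":[0,0,0],"travel":[0,0,0],"hand":0.5},{"rotation":[0,0,0],"travel":[0,0,0],"hand":0.5},{"rotation":[0,0,0],"travel":[0,0,0.02],"hand":0.5},{"rotation":[0,0,0],"travel":[0,0,0.03],"hand":0.5}]' | grep -E 'pos|force|width'
python3 -m inch '[{"rotation":[0,0,0],"travel":[0,0,0.036],"hand":0.5},{"rotation":[0,0,0],"travel":[0,0,0.036],"hand":0.5},{"rotation":[0,0,0],"travel":[0,0,0.036],"hand":0.5},{"rotation":[0,0,0],"travel":[0,0,0.036],"hand":0.5},{"rotation":[0,0,0],"travel":[0,0,0.036],"hand":0.5}]' | grep -E 'pos'
python3 -m inch '[{"rotation":[0,0,0],"travel":[-0.03,-0.024,0],"hand":0.5},{"rotation":[0,0,0],"travel":[-0.03,-0.024,0],"hand":0.5},{"rotation":[0,0,0],"travel":[-0.03,-0.024,0],"hand":0.5},{"rotation":[0,0,0],"travel":[-0.03,-0.024,0],"hand":0.5},{"rotation":[0,0,0],"travel":[-0.03,-0.024,0],"hand":0.5}]' | grep -E 'pos'
python3 -m inch '[{"rotation":[0,0,0],"travel":[-0.03,-0.024,0],"hand":0.5},{"rotation":[0,0,0],"travel":[-0.03,-0.024,0],"hand":0.5},{"rotation":[0,0,0],"travel":[-0.03,-0.024,0],"hand":0.5},{"rotation":[0,0,0],"travel":[-0.03,-0.024,0],"hand":0.5},{"rotation":[0,0,0],"travel":[0,0,0],"hand":0.5}]' | grep -E 'pos'
python3 - <<'E'
from h import *
st(); t=eyes.snapshot("top"); s=eyes.snapshot("scene")
t=cv2.resize(t[100:280,140:540],(780,351)); s=cv2.resize(s[140:310,150:510],(520,245))
o=np.zeros((598,780,3),np.uint8); o[:351]=t; o[352:597,:520]=s
cv2.imwrite("pics/end.png",o[:,:,::-1])
E
```

```text
position: [0.5902, -0.3249, 0.0564]
contact_force: [0.0, 1.0, 0.3]
width: 0.5
grip_force: 0.0
position: [0.5918, -0.3259, 0.2405]
position: [0.4406, -0.4467, 0.2388]
position: [0.3171, -0.5458, 0.2386]
t 27.53 pos [ 0.3171 -0.5458  0.2386] phi 79.3 tz [-0.0013 -0.0014 -1.    ] w 0.497 grip 0.0 F [-0.2  0.7  0.5]
```

View pics/end.png

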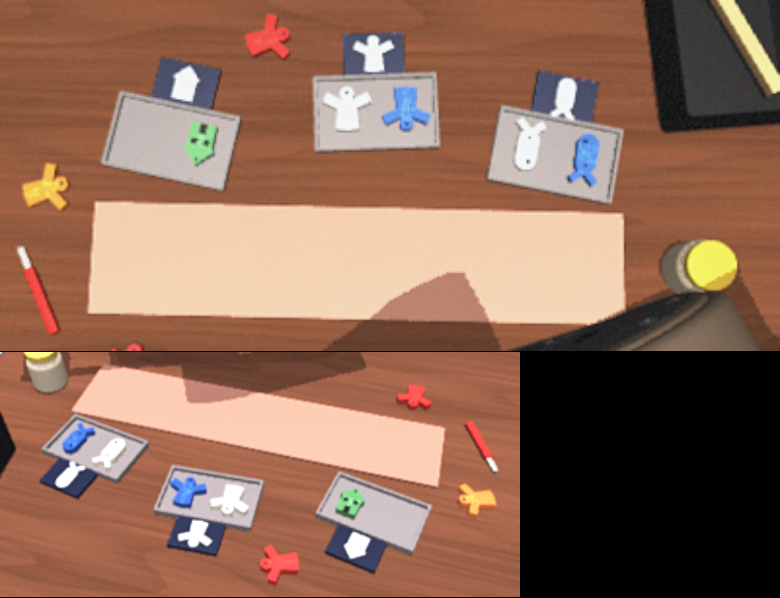

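The picture shows all five lying flat inside the right trays: house (200,143), angels (347,110) and (406,108), fish (528,143) and (586,158). The jar and knife are where they were.

```bash
python3 -c "
from bench import ctrl
print(ctrl.hand_in())"
```

```text
the job is handed in; nothing more can be done
None
```

All five ornaments lie flat in their matching trays, the jar and craft knife look unmoved, and the job was handed in at about 28 s on the robot clock; no verdict came back.

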